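Seat the loose plug-in relay and tug-test it

ROBOT

A 6-joint arm with a two-finger parallel gripper is mounted at the origin on the work surface. World frame = base frame: x ahead of the robot, y to its left, z up, the work surface at z = 0. Lengths are in mm, angles in rad, forces in N, time in s.
With the tool pointing down it reaches from about 275 to 1000 mm from the base axis. Payload 8.4 kg.
Tool frame: the origin (TCP) lies at the very end of the fingers, on their centre line; the grasp point (between the pads) lies 19 mm behind it; z points along the fingers, x is the direction in which the jaws open and shut, and the axes are right-handed (so a half turn about z gives the same grasp; the last joint's range is limited). The gripper opens to 85 mm and grips with 20 to 120 N. Pads are 22 mm wide; open, the fingers measure 114 mm over their backs; the gripper's body (76 mm by 85 mm) begins 54 mm behind the grasp point. The pads swing forward as they close: fully open they stand 13 mm farther back than shut.
Start: joints at [1.25, 0.353, 1.633, -0, 1.155, -0.002], TCP at [195.891, 593.51, 205.581] pointing down, gripper open.
Joint ranges: [-2.63, 2.63], [-0.92, 2.1], [0.06, 2.66], [-1.3, 4.44], [0, 2.69], [-3.02, 3.02]. Speed limits (rad/s): [2.22, 2.22, 2.79, 3.14, 3.14, 3.14].

INTERFACE

Orientations are given as [roll, pitch, yaw] about the fixed x, y, z axes, in that order (R = Rz(yaw) Ry(pitch) Rx(roll)).
In Python, from rig import r gives the robot as it stands.
- The arm moves only by the tool arm_command, never from a script. Its argument "targets" is a list of rows, each a list of 6 numbers: the shift along the tool's x, y, z in m, then the turn, a rotation vector about the tool's x, y, z in rad. A call has 1 to 20 rows; each row shifts and turns the commanded pose from where the row before left it, along the tool's axes as they then stand; what a row does not reach is not made up. A row lasts 1/12 s, in which the tool goes at most 41.7 mm and 7.16 degrees, less where a joint would pass 70% of its speed; a pose out of reach is approached as far as the arm can. A call is refused whole if a number of a shift passes 0.0417 or a number of a turn 0.125, either way. A call with a gripper value outside its range is refused whole. "fingers" is the finger opening in m, from 0 to 0.0854, set as the call begins (left out, the last holds). The fingers move at their own pace and stop on an object; "squeeze" is the grip in N (left out, the last holds). Time passes only in rows, so rows that do not move let the fingers close. It gives the time, the measured TCP pose, the force and the opening at its end, in the units of the state.
- r.sense(): the state, without advancing time (a new reading comes with each control period).
- r.grab_frame(name): name is "side" or "top"; returns a dict with "image" (480x640x3 uint8, blue, green, red), "fx", "fy", "cx", "cy" (pixels), "k1" (the pictures are not rectified: a ray, as slopes to the right and down, at radius r is drawn at 1 + k1 r^2 times it, then the intrinsics apply), "xyz" and "orientation" of the camera in the world. Camera axes: x right, y down, z forward; pixel columns grow to the right and rows downward; lengths in mm; the calibration is good to about 2 mm. A picture is of the moment at which its call begins. There is no depth.
- r.sign_off(): hands the job in, once; it reports no verdict.
The state is a dict: "clock": time; "qpos": joint angles; "qvel": joint speeds; "joint_efforts": joint torques, N m; "eef_pos": TCP position; "tcp_rot": TCP orientation; "contact_force": force on the tool from outside, world axes, zero at the start; "wrist_torque": the same for the moment, N m; "opening": opening from 0.0 (shut) to 1.0 (fully open).
Only numpy, scipy, OpenCV 4.12 (cv2) and the standard library are available. Lean on these libraries where they do the work, as an engineer would, in place of code of your own. Each camera call takes 0.05 s, during which the arm holds its last target.

TASK

One of the three plug-in relays on the control panel stands proud of its socket. Push it fully home, then grip it and tug it straight up with about 10 N (at least 7 N, never 15 N or more) for about a second to confirm that it is retained, and let go, leaving it fully home. Push gently, never with more than 35 N, and leave the two relays that are already home and the other things on the bench alone.

Things in the scene. Friction and masses are not known exactly. Their poses are not given: they have to be found in the camera images.
- panel: grey control panel plate lying on the bench, 150 (its x) x 250 (its y) x 12 mm, fixed; origin at the centre of its underside, on the bench; z up. A steel rail runs along its y axis through its middle and carries three relay sockets at its y = -65, 0 and +65 mm (which relay is at which place varies; all are aligned with the panel)
- relay_a_top (a point): centre of the flat top of the relay that starts 7 to 11 mm proud. The relay is a grey box 28 mm (panel x) x 22 mm (panel y) x 36 mm high (5 mm foot plus cover) with thin brass blades under it that show while it is proud, on a black socket 42 mm (panel x) x 30 mm (panel y) whose top is 46 mm above the bench; fully home, the relay top is 82 mm above the bench. z up; axes as the panel
- cover_a: grey cover of that relay, the part to grip: 28 x 22 x 31 mm with flat upright sides; origin at the centre of its underside, 31 mm under its top; turned with the panel
- relay_a (a joint): how far the loose relay stands out of its socket, in m: 0 fully home, at most 0.012. It moves only straight up or down and its contact blades hold it by dry friction: about 18 N slides it either way, and less than that does not move it. At 0 it stops hard
- socket_a (a joint): how far the loose relay's socket has risen (+) or sunk (-) on its stiff rubber mount, in m; 0 unloaded. It gives about a millimetre under 10 N, so a relay being pushed sinks with its socket and comes back up, and the rise under load shows the upward tug
- relay_b_top (a point): centre of the top of a second, identical relay that is already home (top 82 mm above the bench); leave alone
- relay_c_top (a point): centre of the top of the third, identical relay, already home; leave alone
- relay_b: the second relay, home; origin at the centre of its underside, 36 mm under its top
- relay_c: the third relay, home; origin at the centre of its underside, 36 mm under its top
- bottle: clear plastic drink bottle, 62 mm across, 190 mm high, standing on the bench beside the panel; origin at the centre of its base
- jar: small glass jar with a steel cap, 44 mm across, 55 mm high; origin at the centre of its base
- dish: shallow white dish, 64 mm across, 18 mm high; origin at the centre of its base
- screwdriver: screwdriver, 160 mm long, lying on the bench along its x axis

How it is judged (in metres and radians):
On the way, in this order (a step that is already met when the one before it is completed fails the run):
1. the proud relay is pushed fully home (within 1 mm) (value of joint relay_a below 0.001 m), for 0.1 s.
2. while home, the relay is tugged upward, by the fingers on its cover, at 7 to 15 N for half a second (value of joint socket_a between 0.00065 and 0.0015 m and value of joint relay_a below 0.0012 m and contact force between the fingers and cover_a above 5 N), for 0.5 s.
At the end, for the whole second after the job is handed in: the formerly proud relay is within 1 mm of fully home, nothing pulls or presses on it, and its socket is back at its unloaded height (between 0.6 mm below and 0.3 mm above) (value of joint relay_a below 0.001 m and value of joint socket_a between -0.0006 and 0.0003 m); the robot touches nothing.
It fails at once if the relay is tugged with more than about 15 N (value of joint socket_a above 0.0016 m).
It fails at once if the relay is pushed with more than about 35 N (value of joint socket_a below -0.0035 m).
It fails at once if a relay that was already home is pushed or pulled (over 5 N) (contact force between any of the fingers, the arm and relay_b above 5 N or contact force between any of the fingers, the arm and relay_c above 5 N).
It fails at once if the bottle, jar, dish or screwdriver is moved more than 20 mm (distance of any of bottle, jar, dish, screwdriver from where it was at the start of the episode above 0.02 m).
It also fails if it takes over 59 s, if anything falls off the work surface, if the arm or the gripper's body presses on something with over 40 N, if the wrist force passes 120 N, or if a joint passes its speed limit or range.

## Working session

There is one attempt and no reset: what is moved stays moved. The work goes in short steps, Python scripts to look and compute and a tool call to move; the robot and the scene stay as the last step left them, time stands still between calls to the robot, and variables do not carry over. Pictures are saved under pics/ and viewed, and the job is handed in when it is done.

Besides the shell and the picture viewer there is one more tool, called after "Emit:" by a JSON object that holds its "method" and its "body". arm_command: Moves the arm, as the interface text tells. Its arguments: {"type":"object","properties":{"targets":{"type":"array"},"fingers":{"type":"number"},"squeeze":{"type":"number"}},"required":["targets"]}

```bash
mkdir -p pics; ls
python3 - <<'E'
from rig import r
import cv2
print(r.sense())
for n in("side","top"):
    f=r.grab_frame(n); cv2.imwrite(f"pics/{n}0.png",f["image"]); print(n,{k:v for k,v in f.items() if k!="image"})
E
```

```text
pics
{'clock': 0.0, 'qpos': array([ 1.24960834e+00,  3.53685589e-01,  1.63415635e+00, -2.53900849e-06,
        1.15519391e+00, -2.42316850e-03]), 'qvel': array([-2.25391283e-05,  1.12638218e-04, -2.14392121e-03,  1.70515046e-04,
        3.11610559e-04,  3.53629786e-04]), 'joint_efforts': array([ 3.64986743e-03, -6.05253983e+01, -3.42068517e+01,  4.02970745e-04,
        9.41886858e-03, -4.10486757e-05]), 'eef_pos': array([195.71940065, 593.00984138, 204.8288205 ]), 'tcp_rot': array([-3.14159148e+00,  1.44319339e-03,  1.25203254e+00]), 'contact_force': array([-0.3469454 ,  0.59391674, -0.11018348]), 'wrist_torque': array([-0.00207488, -0.00469424, -0.0024587 ]), 'opening': 0.9995733365244911}
side {'fx': 552.0666419511991, 'fy': 552.0666419511991, 'cx': 312.3305823251315, 'cy': 246.82739534164634, 'k1': 0.017927433360285794, 'xyz': array([  86.8005076 , -637.06433063,  556.64445634]), 'orientation': array([-2.05585765, -0.02170535, -0.62193009])}
top {'fx': 495.79642512627316, 'fy': 495.79642512627316, 'cx': 322.61368118391084, 'cy': 236.590222861736, 'k1': -0.07053700053011545, 'xyz': array([ 536.23294147,   48.72401206, 1081.51542372]), 'orientation': array([-3.08751916,  0.00863495, -1.5961234 ])}
```

View pics/side0.png

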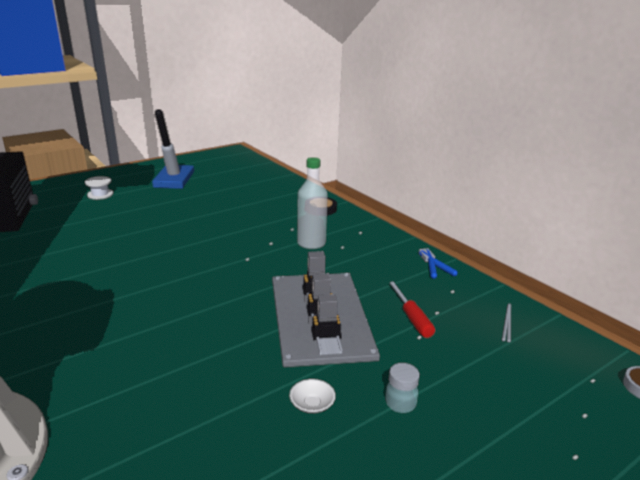

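View pics/top0.png

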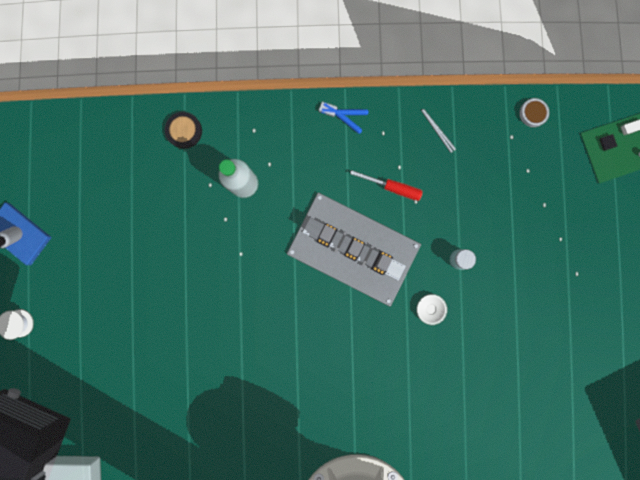

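```bash
cat > h.py <<'E'
import numpy as np, cv2
from scipy.spatial.transform import Rotation as R
def ray(f,uv):
    K=np.array([[f["fx"],0,f["cx"]],[0,f["fy"],f["cy"]],[0,0,1]])
    p=cv2.undistortPoints(np.array([[uv]],float),K,np.array([f["k1"],0,0,0,0]))[0,0]
    d=R.from_euler("xyz",f["orientation"]).as_matrix()@np.array([p[0],p[1],1])
    return np.array(f["xyz"]),d
def plane(f,uv,z):
    c,d=ray(f,uv); return c+d*(z-c[2])/d[2]
def proj(f,X):
    M=R.from_euler("xyz",f["orientation"]).as_matrix()
    p=M.T@(np.array(X,float)-f["xyz"]); x=p[:2]/p[2]; x=x*(1+f["k1"]*(x@x))
    return x*[f["fx"],f["fy"]]+[f["cx"],f["cy"]]
def tri(f1,u1,f2,u2):
    c1,d1=ray(f1,u1);c2,d2=ray(f2,u2)
    A=np.c_[d1,-d2]; s=np.linalg.lstsq(A,c2-c1,rcond=None)[0]
    a=c1+d1*s[0];b=c2+d2*s[1]; return (a+b)/2,np.linalg.norm(a-b)
E
python3 - <<'E'
import cv2
a=cv2.imread("pics/side0.png")[240:375,260:390]; cv2.imwrite("pics/side0z.png",cv2.resize(a,None,fx=4.4,fy=4.4,interpolation=cv2.INTER_CUBIC))
a=cv2.imread("pics/top0.png")[185:315,280:430]; cv2.imwrite("pics/top0z.png",cv2.resize(a,None,fx=4.4,fy=4.4,interpolation=cv2.INTER_CUBIC))
E
```

```text
(no output)
```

View pics/side0z.png

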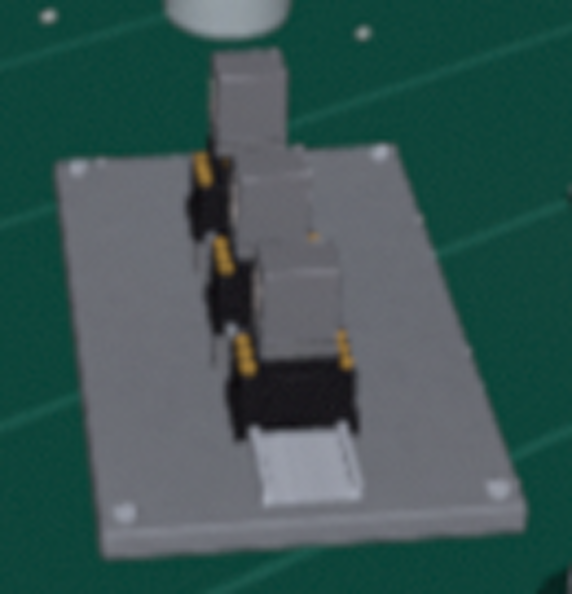

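View pics/top0z.png

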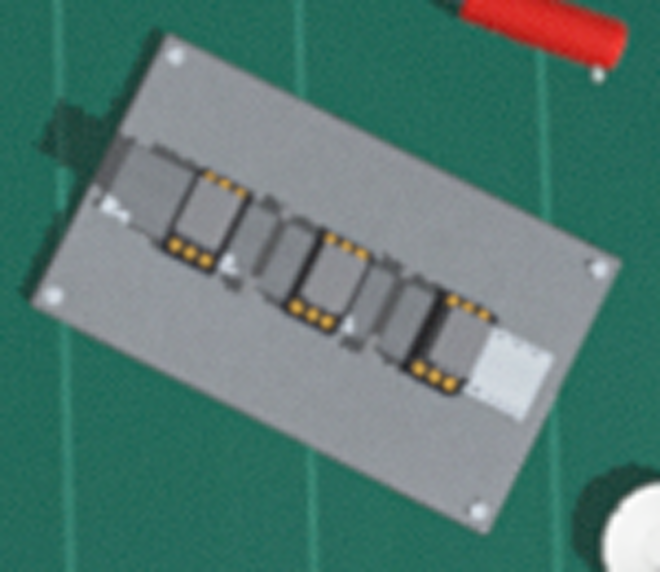

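Run:
```python
from h import *
from rig import r
ft=r.grab_frame("top");fs=r.grab_frame("side")
S=4.4
def zt(p):return [(p[0]+.5)/S-.5+280,(p[1]+.5)/S-.5+185]
def zs(p):return [(p[0]+.5)/S-.5+260,(p[1]+.5)/S-.5+240]
# mask panel in top
hsv=cv2.cvtColor(ft["image"],cv2.COLOR_BGR2HSV)
m=((hsv[...,1]<60)&(hsv[...,2]>60)).astype(np.uint8); m[:190]=0;m[310:]=0;m[:,:284]=0;m[:,425:]=0
m=cv2.morphologyEx(m,cv2.MORPH_CLOSE,np.ones((9,9)))
c=max(cv2.findContours(m,0,2)[0],key=cv2.contourArea)
box=cv2.boxPoints(cv2.minAreaRect(c)); print("box",box.round(1))
C=np.array([plane(ft,p,12) for p in box]); print(C.round(1),np.linalg.norm(np.diff(C,axis=0),axis=1)); 
C2=np.array([plane(ft,zt(p),12) for p in [(165,35),(620,262),(487,530),(33,300)]]); print(C2.round(1),np.linalg.norm(np.diff(C2,axis=0),axis=1),C2.mean(0))
C3=np.array([plane(fs,zs(p),12) for p in [(57,160),(397,147),(525,507),(103,545)]]);print(C3.round(1),np.linalg.norm(np.diff(C3,axis=0),axis=1),C3.mean(0))
for C in(C2,C3):
    o=C.mean(0); 
    # long axis
    y=(C[0]-C[1]) if C is C2 else (C[0]-C[3]); y=y/np.linalg.norm(y); yaw=np.arctan2(y[1],y[0])
    x=np.array([y[1],-y[0],0])
    print("o",o,"yaxis deg",np.degrees(yaw))
    for d in(65,0,-65):
        for z in(82,91):
            q=[]
            for sx,sy in((-1,1),(1,1),(1,-1),(-1,-1)):
                P=np.array([o[0],o[1],z])+x*14*sx+y*(d+11*sy)
                q.append((proj(fs,P)-[260,240]+.5)*S-.5); 
            print(d,z,"side",np.round(q).astype(int).tolist())
            print("      top",np.round([ (proj(ft,np.array([o[0],o[1],z])+x*14*a+y*(d+11*b))-[280,185]+.5)*S-.5 for a,b in((-1,1),(1,1),(1,-1),(-1,-1))]).astype(int).tolist())
```

```text
box [[286.  254. ]
 [317.2 191.6]
 [421.2 243.6]
 [390.  306. ]]
[[ 558.8  136.5   12. ]
 [ 692.5   65.8   12. ]
 [ 573.7 -156.1   12. ]
 [ 441.4  -84.4   12. ]] [151.27738468 251.7008956  150.48591115]
[[ 690.4   66.    12. ]
 [ 572.5 -154.6   12. ]
 [ 443.4  -85.1   12. ]
 [ 561.3  134.    12. ]] [250.13408937 146.66874874 248.80597986] [566.88640394  -9.92284065  12.        ]
[[ 564.9  140.6   12. ]
 [ 696.    67.1   12. ]
 [ 575.9 -152.1   12. ]
 [ 441.9  -86.1   12. ]] [150.24044831 249.9657763  149.3520143 ] [569.69215855  -7.63964612  12.        ]
o [566.88640394  -9.92284065  12.        ] yaxis deg 61.8841107432468
65 82 side [[209, 75], [277, 72], [285, 98], [216, 101]]
      top [[172, 230], [200, 175], [243, 197], [215, 251]]
65 91 side [[209, 55], [278, 52], [286, 78], [216, 82]]
      top [[172, 228], [200, 174], [243, 195], [215, 250]]
0 82 side [[230, 157], [302, 153], [311, 183], [237, 187]]
      top [[299, 293], [326, 238], [369, 260], [342, 315]]
0 91 side [[230, 136], [303, 133], [312, 162], [238, 166]]
      top [[300, 293], [327, 238], [371, 259], [343, 314]]
-6
[... 314 characters left out ...]
 side [[213, 71], [281, 68], [289, 94], [219, 97]]
      top [[168, 223], [195, 168], [238, 190], [210, 244]]
65 91 side [[213, 51], [281, 48], [289, 74], [219, 77]]
      top [[167, 221], [195, 167], [238, 189], [210, 243]]
0 82 side [[232, 152], [305, 149], [314, 178], [240, 182]]
      top [[294, 287], [322, 232], [364, 254], [337, 309]]
0 91 side [[233, 131], [306, 128], [314, 158], [240, 161]]
      top [[295, 286], [323, 231], [366, 253], [338, 308]]
-65 82 side [[255, 244], [332, 240], [342, 274], [263, 278]]
      top [[421, 351], [448, 297], [491, 319], [463, 373]]
-65 91 side [[256, 222], [333, 219], [343, 252], [264, 256]]
      top [[423, 351], [450, 296], [493, 318], [466, 373]]
```

Run:
```python
import cv2
s=cv2.imread("pics/side0.png");t=cv2.imread("pics/top0.png")
a=s[248:284,300:340];a=cv2.resize(a,None,fx=14,fy=14,interpolation=cv2.INTER_CUBIC)
cv2.imwrite("pics/s_far.png",cv2.convertScaleAbs(a,alpha=1.8,beta=-60))
a=t[220:250,305:345];a=cv2.resize(a,None,fx=14,fy=14,interpolation=cv2.INTER_CUBIC)
cv2.imwrite("pics/t_far.png",cv2.convertScaleAbs(a,alpha=1.8,beta=-60))
```

```text
(no output)
```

View pics/s_far.png

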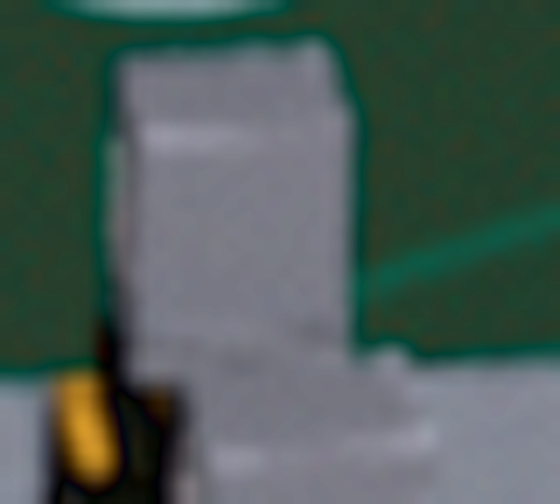

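View pics/t_far.png

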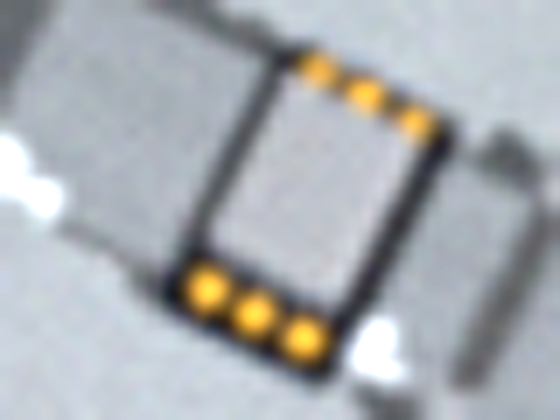

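Run:
```python
from h import *
from rig import r
ft=r.grab_frame("top");fs=r.grab_frame("side")
T=[(210,245),(285,70),(425,140),(345,305)];Sd=[(118,55),(325,45),(350,112),(140,133)]
t=[((a+.5)/14-.5+305,(b+.5)/14-.5+220) for a,b in T];s=[((a+.5)/14-.5+300,(b+.5)/14-.5+248) for a,b in Sd]
for a,b in zip(t,s): print(*tri(ft,a,fs,b))
for f,q in((ft,t),(fs,s)):
    P=np.array([plane(f,x,91) for x in q]);print(P.mean(0),np.linalg.norm(P-np.roll(P,1,0),axis=1)); 
print(tri(ft,np.mean(t,0),fs,np.mean(s,0)))
# bottle etc positions
print("jar",plane(ft,(463,260),55),"bottle base side",plane(fs,(312,244),0),"bottle cap",plane(ft,(228,168),190))
```

```text
[589.72434544  61.68600349  93.51798177] 1.3243819835548873
[614.33044763  50.48114112  92.72266843] 0.8769693069278269
[603.58230926  30.83063488  95.24258588] 0.7801823097649369
[580.31437568  42.910966    93.76487718] 0.48576769136060177
[596.80294144  46.712774    91.        ] [21.11317355 27.2713565  22.39983697 26.24580662]
[600.46633478  50.39754799  91.        ] [20.64206549 26.66436768 17.9218361  27.14484656]
(array([596.97605888,  46.47226586,  93.76310137]), np.float64(0.8578075756596013))
jar [ 535.84901257 -233.85661329   55.        ] bottle base side [719.18498732 225.63367613   0.        ] bottle cap [714.42317491 224.61707718 190.        ]
```

Emit:
{"method": "arm_command", "body": {"targets": [[-0.0196,0.0277,0,0,0,0],[-0.0196,0.0277,0,0,0,0],[-0.0196,0.0277,0,0,0,0],[-0.0196,0.0277,0,0,0,0],[-0.0196,0.0277,0,0,0,0],[-0.0196,0.0277,0,0,0,0],[-0.0196,0.0277,0,0,0,0],[-0.0196,0.0277,0,0,0,0],[-0.0196,0.0277,0,0,0,0],[-0.0196,0.0277,0,0,0,0],[-0.0196,0.0277,0,0,0,0],[-0.0196,0.0277,0,0,0,0],[-0.0196,0.0277,0,0,0,0],[-0.0196,0.0277,0,0,0,0],[-0.0196,0.0277,0,0,0,0],[-0.0196,0.0277,0,0,0,0],[-0.0196,0.0277,0,0,0,0],[-0.0196,0.0277,0,0,0,0],[-0.0196,0.0277,0,0,0,0],[-0.0196,0.0277,0,0,0,0]], "fingers": 0, "squeeze": 30}}

```text
clock: 1.97
eef_pos: [599.9, 46.0, 205.6]
tcp_rot: [3.142, -0.0, 1.252]
contact_force: [0.1, 0.7, -0.2]
opening: 0.0
```

Emit:
{"method": "arm_command", "body": {"targets": [[0,0,0,0,0,0.1247],[0,0,0,0,0,0.1247],[0,0,0,0,0,0.1247],[0,0,0,0,0,0.1247],[0,0,0,0,0,0.1247],[0,0,0,0,0,0.1247],[0,0,0,0,0,0.1247],[0,0,0,0,0,0.1247],[0,0,0,0,0,0.1247],[0,0,0,0,0,0.1247],[0,0,0,0,0,0.1247],[0,0,0,0,0,0.1247],[0,0,0,0,0,0.1247],[0,0,0,0,0,0.1247],[0,0,0,0,0,0],[0,0,0,0,0,0]]}}

```text
clock: 3.3
eef_pos: [599.1, 47.6, 205.6]
tcp_rot: [3.142, 0.0, -0.49]
contact_force: [-0.7, -0.3, 0.2]
opening: 0.001
```

Emit:
{"method": "arm_command", "body": {"targets": [[0,0,0.02,0,0,0],[0,0,0.02,0,0,0],[0,0,0.02,0,0,0],[0,0,0.02,0,0,0],[0,0,0.01,0,0,0],[0,0,0,0,0,0],[0,0,0,0,0,0],[0,0,0,0,0,0]]}}

```text
clock: 3.97
eef_pos: [600.0, 47.7, 116.7]
tcp_rot: [-3.141, -0.001, -0.493]
contact_force: [-0.1, 0.4, -0.3]
opening: 0.001
```

Run:
```python
from h import *
from rig import r
ft=r.grab_frame("top");fs=r.grab_frame("side")
print(r.sense()["eef_pos"],proj(fs,r.sense()["eef_pos"]),proj(fs,(598,47.5,92)))
cv2.imwrite("pics/side1z.png",cv2.resize(fs["image"][190:310,260:390],None,fx=4.6,fy=4.6,interpolation=cv2.INTER_CUBIC))
cv2.imwrite("pics/top1z.png",cv2.resize(ft["image"][170:315,270:430],None,fx=4,fy=4,interpolation=cv2.INTER_CUBIC))
```

```text
[600.07434682  47.70733426 116.96056824] [317.30460114 241.25771633] [316.05550226 254.19767793]
```

View pics/side1z.png

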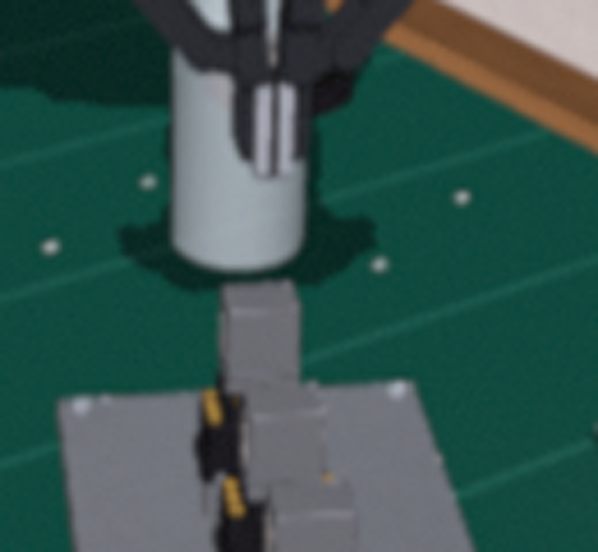

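View pics/top1z.png

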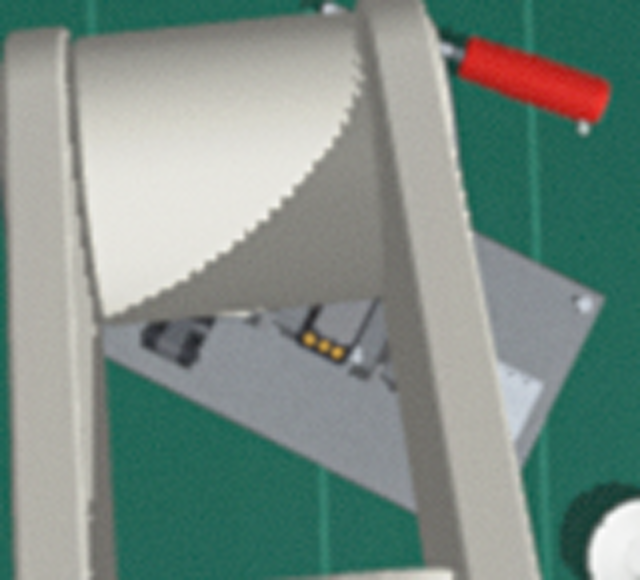

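Run:
```python
from h import *
from rig import r
fs=r.grab_frame("side")
print(r.sense())
for z in(117,130,143):print(z,(proj(fs,(600,47.7,z))-[270,180])*6)
cv2.imwrite("pics/side2z.png",cv2.resize(fs["image"][180:280,270:370],None,fx=6,fy=6,interpolation=cv2.INTER_CUBIC))
cv2.imwrite("pics/side2.png",fs["image"])
```

```text
{'clock': 4.1167, 'qpos': array([ 7.68089134e-02,  4.12555443e-01,  1.76317682e+00, -1.04064910e-05,
        9.63903230e-01,  5.70136342e-01]), 'qvel': array([ 0.00146633,  0.00154578,  0.00506952, -0.00166191, -0.00094406,
        0.00351746]), 'joint_efforts': array([-6.89667686e-04, -6.00164366e+01, -2.97717243e+01,  6.43833573e-05,
        8.13688530e-06, -1.36539430e-02]), 'eef_pos': array([599.92374691,  47.67159963, 116.80511367]), 'tcp_rot': array([-3.14054349e+00, -1.65221370e-03, -4.93322369e-01]), 'contact_force': array([0.09065394, 0.17622546, 0.51969619]), 'wrist_torque': array([-0.03826171,  0.01903783, -0.01660563]), 'opening': 0.0014417389335494633}
117 [283.63918556 367.49943936]
130 [284.80509615 327.44524143]
143 [285.98607161 286.8787679 ]
```

View pics/side2z.png

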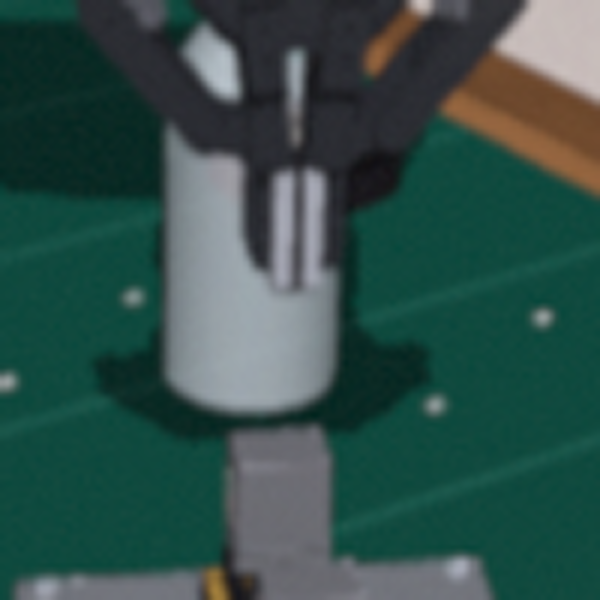

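View pics/side2.png

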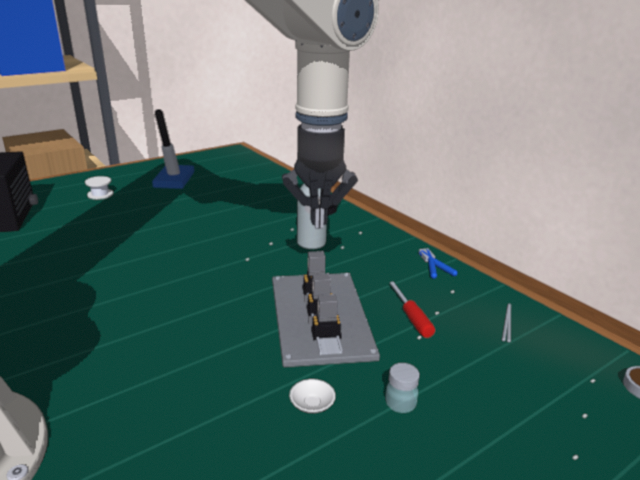

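Emit:
{"method": "arm_command", "body": {"targets": [[0,0,0.01,0,0,0],[0,0,0.008,0,0,0],[0,0,0,0,0,0],[0,0,0,0,0,0],[0,0,0,0,0,0],[0,0,0,0,0,0],[0,0,0,0,0,0]]}}

```text
clock: 4.7
eef_pos: [599.3, 47.6, 97.8]
tcp_rot: [-3.141, -0.0, -0.494]
contact_force: [-0.8, -0.1, -0.4]
opening: -0.004
```

Run:
```python
from h import *
from rig import r
fs=r.grab_frame("side");ft=r.grab_frame("top")
print(r.sense()["eef_pos"])
print("ray at117",plane(fs,(319.7,228.3),117))
cv2.imwrite("pics/side3z.png",cv2.resize(fs["image"][180:280,270:370],None,fx=6,fy=6,interpolation=cv2.INTER_CUBIC))
cv2.imwrite("pics/top3.png",ft["image"])
```

```text
[599.25124912  47.64026624  97.79618185]
ray at117 [634.17461163  87.06199336 117.        ]
```

View pics/side3z.png

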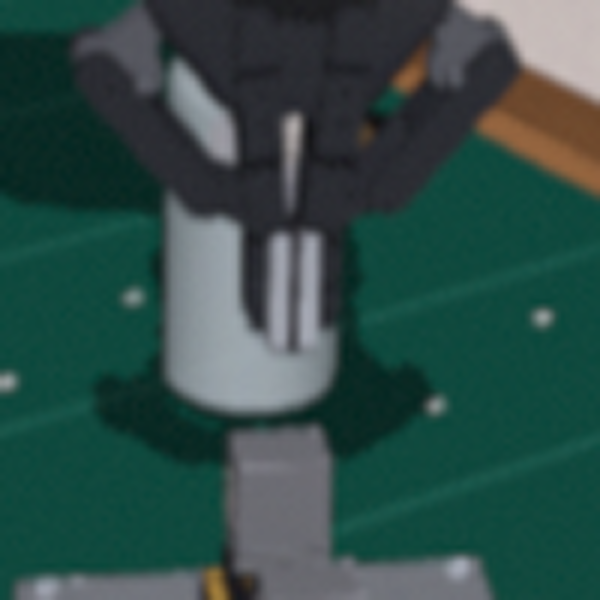

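View pics/top3.png

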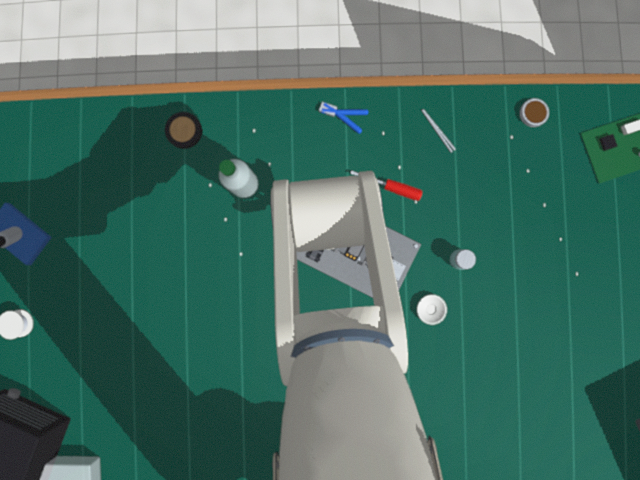

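Emit:
{"method": "arm_command", "body": {"targets": [[0,0,0.002,0,0,0],[0,0,0.002,0,0,0],[0,0,0,0,0,0],[0,0,0,0,0,0]]}}

```text
clock: 5.13
eef_pos: [598.9, 47.6, 93.4]
tcp_rot: [3.141, 0.0, -0.494]
contact_force: [0.4, 0.1, 0.4]
opening: 0.002
```

Emit:
{"method": "arm_command", "body": {"targets": [[0,0,0.001,0,0,0],[0,0,0.001,0,0,0],[0,0,0,0,0,0],[0,0,0,0,0,0]]}}

```text
clock: 5.47
eef_pos: [599.1, 47.6, 91.5]
tcp_rot: [3.142, 0.0, -0.494]
contact_force: [-0.1, -0.7, -0.0]
opening: -0.002
```

Emit:
{"method": "arm_command", "body": {"targets": [[0,0,0.001,0,0,0],[0,0,0.001,0,0,0],[0,0,0,0,0,0],[0,0,0,0,0,0]]}}

```text
clock: 5.8
eef_pos: [599.0, 47.6, 89.5]
tcp_rot: [3.142, 0.0, -0.494]
contact_force: [-0.6, 0.2, 0.4]
opening: 0.001
```

Emit:
{"method": "arm_command", "body": {"targets": [[0,0,0.001,0,0,0],[0,0,0.001,0,0,0],[0,0,0,0,0,0],[0,0,0,0,0,0]]}}

```text
clock: 6.13
eef_pos: [599.0, 47.6, 87.5]
tcp_rot: [3.142, 0.0, -0.494]
contact_force: [-0.3, -0.9, 0.2]
opening: -0.003
```

Emit:
{"method": "arm_command", "body": {"targets": [[0,0,0.001,0,0,0],[0,0,0.001,0,0,0],[0,0,0,0,0,0],[0,0,0,0,0,0]]}}

```text
clock: 6.47
eef_pos: [599.0, 47.6, 85.5]
tcp_rot: [3.142, 0.0, -0.494]
contact_force: [-0.2, 0.4, 0.3]
opening: -0.001
```

Emit:
{"method": "arm_command", "body": {"targets": [[0,0,0.001,0,0,0],[0,0,0.001,0,0,0],[0,0,0,0,0,0],[0,0,0,0,0,0]]}}

```text
clock: 6.8
eef_pos: [599.0, 47.6, 83.5]
tcp_rot: [3.142, 0.0, -0.494]
contact_force: [-0.0, 0.5, 0.3]
opening: 0.002
```

Run:
```python
from h import *
from rig import r
fs=r.grab_frame("side")
print(r.sense()["eef_pos"])
cv2.imwrite("pics/side4z.png",cv2.resize(fs["image"][180:280,270:370],None,fx=6,fy=6,interpolation=cv2.INTER_CUBIC))
```

```text
[599.09857498  47.63052215  83.53574091]
```

View pics/side4z.png

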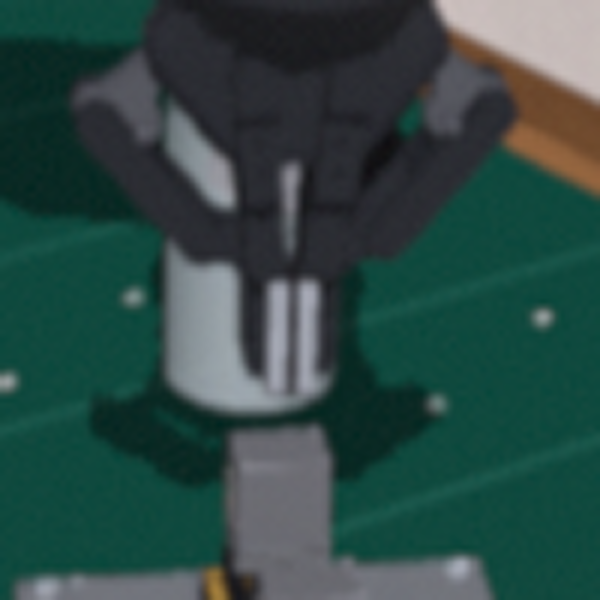

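Emit:
{"method": "arm_command", "body": {"targets": [[0,0,0.002,0,0,0],[0,0,0.002,0,0,0],[0,0,0.002,0,0,0],[0,0,0,0,0,0],[0,0,0,0,0,0]]}}

```text
clock: 7.27
eef_pos: [598.9, 47.6, 77.3]
tcp_rot: [3.141, 0.0, -0.494]
contact_force: [0.6, 0.3, 0.9]
opening: 0.001
```

Run:
```python
from h import *
from rig import r
fs=r.grab_frame("side")
print(r.sense()["eef_pos"])
for x,y in((600,47.7),(634,87)):
  print([((proj(fs,(x,y,z))-[270,180]+.5)*6-.5).round(0) for z in (84,117)],[((proj(fs,(x,y,z))-[270,180]+.5)*6-.5).round(0) for z in (109,142)])
cv2.imwrite("pics/side5z.png",cv2.resize(fs["image"][180:280,270:370],None,fx=6,fy=6,interpolation=cv2.INTER_CUBIC))
```

```text
[599.04591986  47.60839837  77.46502854]
[array([283., 469.]), array([286., 370.])] [array([285., 394.]), array([288., 293.])]
[array([297., 389.]), array([300., 293.])] [array([300., 316.]), array([303., 218.])]
```

View pics/side5z.png

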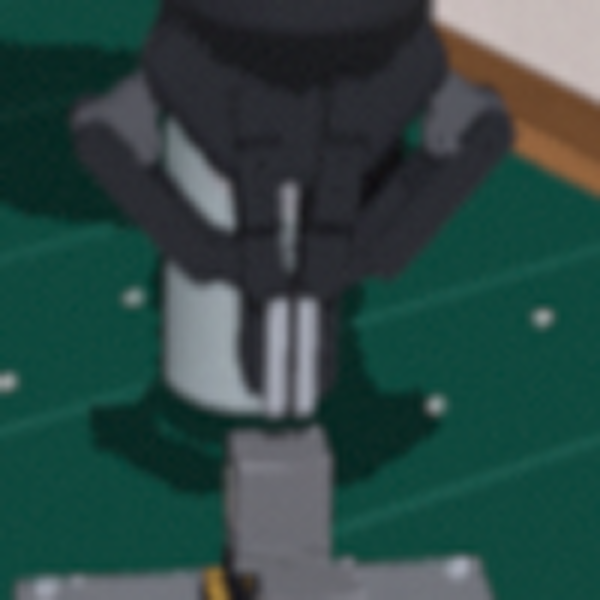

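Emit:
{"method": "arm_command", "body": {"targets": [[0,0,0.002,0,0,0],[0,0,0.002,0,0,0],[0,0,0.001,0,0,0],[0,0,0,0,0,0],[0,0,0,0,0,0]]}}

```text
clock: 7.73
eef_pos: [599.0, 47.6, 72.4]
tcp_rot: [3.141, 0.0, -0.494]
contact_force: [-0.1, -0.3, 0.6]
opening: -0.001
```

Emit:
{"method": "arm_command", "body": {"targets": [[0,0,0.001,0,0,0],[0,0,0.001,0,0,0],[0,0,0,0,0,0],[0,0,0,0,0,0]]}}

```text
clock: 8.07
eef_pos: [599.1, 47.6, 70.5]
tcp_rot: [3.142, 0.0, -0.494]
contact_force: [-0.7, -0.3, 0.2]
opening: 0.001
```

Run:
```python
from h import *
from rig import r
fs=r.grab_frame("side")
s=r.sense();print(s["eef_pos"],s["contact_force"])
cv2.imwrite("pics/side6z.png",cv2.resize(fs["image"][180:280,270:370],None,fx=6,fy=6,interpolation=cv2.INTER_CUBIC))
```

```text
[599.10321481  47.6332797   70.56771793] [ 0.69643284  0.35034417 -0.05751706]
```

View pics/side6z.png

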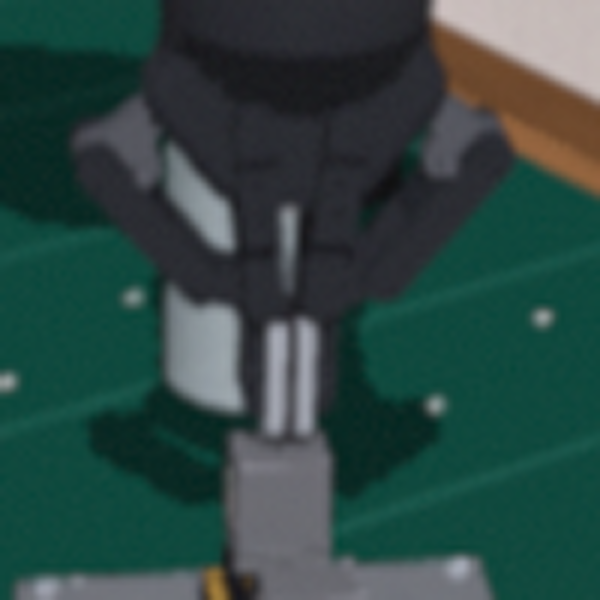

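Emit:
{"method": "arm_command", "body": {"targets": [[0,0,0.001,0,0,0],[0,0,0.001,0,0,0],[0,0,0,0,0,0],[0,0,0,0,0,0]]}}

```text
clock: 8.45
eef_pos: [599.0, 47.6, 68.5]
tcp_rot: [3.141, 0.0, -0.494]
contact_force: [-0.1, -0.8, 0.3]
opening: 0.0
```

Emit:
{"method": "arm_command", "body": {"targets": [[0,0,0.001,0,0,0],[0,0,0.0005,0,0,0],[0,0,0,0,0,0],[0,0,0,0,0,0]]}}

```text
clock: 8.78
eef_pos: [599.1, 47.6, 67.1]
tcp_rot: [3.142, 0.0, -0.494]
contact_force: [0.2, 0.4, 0.5]
opening: -0.001
```

Run:
```python
from h import *
from rig import r
fs=r.grab_frame("side")
s=r.sense();print(s["eef_pos"],s["contact_force"])
cv2.imwrite("pics/side7z.png",cv2.resize(fs["image"][230:280,290:350],None,fx=12,fy=12,interpolation=cv2.INTER_CUBIC))
```

```text
[599.08703556  47.62519815  67.05585011] [ 0.23768934  0.25854063 -0.46321744]
```

View pics/side7z.png

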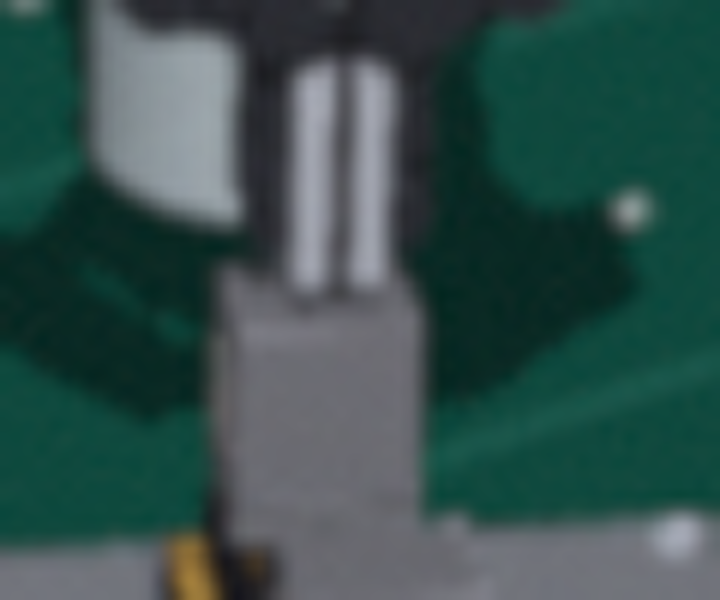

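Emit:
{"method": "arm_command", "body": {"targets": [[-0.003,0,0,0,0,0],[0,0,0.001,0,0,0],[0,0,0.001,0,0,0],[0,0,0,0,0,0],[0,0,0,0,0,0]]}}

```text
clock: 9.25
eef_pos: [596.4, 49.1, 65.0]
tcp_rot: [3.142, 0.0, -0.494]
contact_force: [-0.0, -0.3, 0.3]
opening: -0.002
```

Emit:
{"method": "arm_command", "body": {"targets": [[0,0,0.001,0,0,0],[0,0,0,0,0,0],[0,0,0,0,0,0]]}}

```text
clock: 9.5
eef_pos: [596.4, 49.0, 64.0]
tcp_rot: [3.142, 0.0, -0.494]
contact_force: [1.2, -0.7, 0.9]
opening: -0.001
```

Emit:
{"method": "arm_command", "body": {"targets": [[0,0,0.001,0,0,0],[0,0,0,0,0,0],[0,0,0,0,0,0]]}}

```text
clock: 9.75
eef_pos: [596.6, 49.0, 63.3]
tcp_rot: [-3.141, -0.0, -0.494]
contact_force: [0.2, 0.2, 3.4]
opening: -0.002
```

Run:
```python
from h import *
from rig import r
fs=r.grab_frame("side")
s=r.sense();print(s["eef_pos"],s["contact_force"],s["wrist_torque"])
cv2.imwrite("pics/side8z.png",cv2.resize(fs["image"][230:280,290:350],None,fx=12,fy=12,interpolation=cv2.INTER_CUBIC))
```

```text
[596.63193578  49.04421613  63.29587227] [0.50091985 0.13154818 3.55115684] [-0.03780612  0.04939493 -0.06455932]
```

View pics/side8z.png

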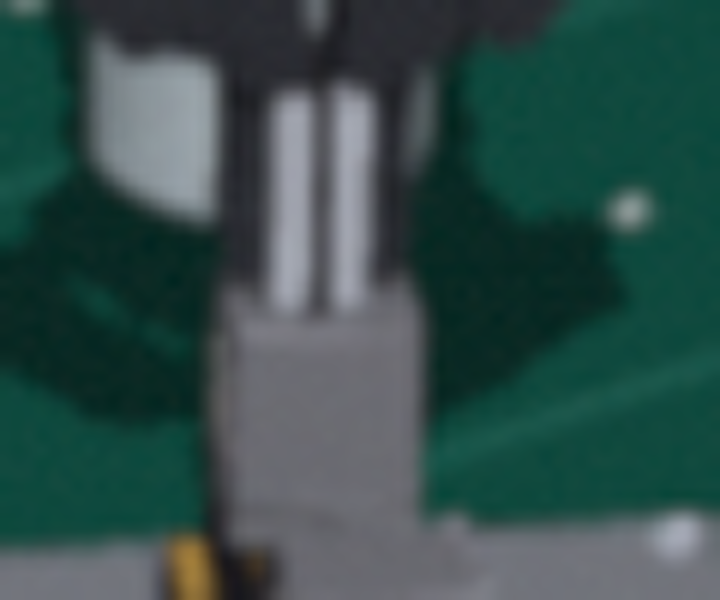

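Emit:
{"method": "arm_command", "body": {"targets": [[0,0,0.001,0,0,0],[0,0,0,0,0,0],[0,0,0,0,0,0]]}}

```text
clock: 10.05
eef_pos: [596.8, 49.1, 62.7]
tcp_rot: [-3.141, -0.001, -0.494]
contact_force: [-2.0, -0.1, 7.8]
opening: 0.0
```

Emit:
{"method": "arm_command", "body": {"targets": [[0,0,0.001,0,0,0],[0,0,0,0,0,0],[0,0,0,0,0,0]]}}

```text
clock: 10.3
eef_pos: [596.9, 49.1, 62.2]
tcp_rot: [-3.141, -0.001, -0.494]
contact_force: [-3.6, -0.0, 13.8]
opening: -0.0
```

Emit:
{"method": "arm_command", "body": {"targets": [[0,0,0.001,0,0,0],[0,0,0,0,0,0],[0,0,0,0,0,0]]}}

```text
clock: 10.55
eef_pos: [597.1, 49.1, 61.6]
tcp_rot: [-3.141, -0.001, -0.494]
contact_force: [-4.2, -0.8, 16.0]
opening: -0.002
```

Emit:
{"method": "arm_command", "body": {"targets": [[0,0,0.001,0,0,0],[0,0,0,0,0,0],[0,0,0,0,0,0]]}}

```text
clock: 10.8
eef_pos: [597.1, 49.1, 60.7]
tcp_rot: [-3.141, -0.001, -0.494]
contact_force: [-4.1, -0.4, 16.4]
opening: -0.001
```

Emit:
{"method": "arm_command", "body": {"targets": [[0,0,0.001,0,0,0],[0,0,0,0,0,0],[0,0,0.001,0,0,0],[0,0,0,0,0,0]]}}

```text
clock: 11.13
eef_pos: [597.0, 49.1, 58.6]
tcp_rot: [-3.141, -0.001, -0.494]
contact_force: [-3.8, -0.4, 16.3]
opening: 0.0
```

Emit:
{"method": "arm_command", "body": {"targets": [[0,0,0.001,0,0,0],[0,0,0,0,0,0],[0,0,0.001,0,0,0],[0,0,0,0,0,0]]}}

```text
clock: 11.47
eef_pos: [597.1, 49.1, 56.6]
tcp_rot: [-3.141, -0.001, -0.494]
contact_force: [-4.6, -0.6, 16.6]
opening: 0.002
```

Emit:
{"method": "arm_command", "body": {"targets": [[0,0,0.001,0,0,0],[0,0,0,0,0,0],[0,0,0,0,0,0]]}}

```text
clock: 11.72
eef_pos: [597.1, 49.1, 55.6]
tcp_rot: [-3.141, -0.001, -0.494]
contact_force: [-4.5, -0.9, 17.9]
opening: -0.001
```

Emit:
{"method": "arm_command", "body": {"targets": [[0,0,0.001,0,0,0],[0,0,0,0,0,0],[0,0,0,0,0,0]]}}

```text
clock: 11.97
eef_pos: [597.0, 49.1, 54.6]
tcp_rot: [-3.141, -0.001, -0.494]
contact_force: [-4.6, -1.0, 16.5]
opening: 0.002
```

Emit:
{"method": "arm_command", "body": {"targets": [[0,0,0.001,0,0,0],[0,0,0,0,0,0],[0,0,0,0,0,0]]}}

```text
clock: 12.22
eef_pos: [597.2, 49.1, 54.1]
tcp_rot: [-3.141, -0.001, -0.494]
contact_force: [-6.4, -0.6, 22.3]
opening: -0.0
```

Emit:
{"method": "arm_command", "body": {"targets": [[0,0,0.0005,0,0,0],[0,0,0,0,0,0],[0,0,0,0,0,0]]}}

```text
clock: 12.47
eef_pos: [597.2, 49.1, 53.9]
tcp_rot: [-3.141, -0.001, -0.494]
contact_force: [-6.4, -0.6, 23.9]
opening: -0.003
```

Emit:
{"method": "arm_command", "body": {"targets": [[0,0,0.0005,0,0,0],[0,0,0,0,0,0],[0,0,0,0,0,0]]}}

```text
clock: 12.72
eef_pos: [597.3, 49.1, 53.6]
tcp_rot: [-3.141, -0.002, -0.494]
contact_force: [-7.8, -1.5, 26.0]
opening: -0.003
```

Emit:
{"method": "arm_command", "body": {"targets": [[0,0,-0.002,0,0,0],[0,0,-0.005,0,0,0],[0,0,-0.015,0,0,0],[0,0,-0.02,0,0,0],[0,0.003,0,0,0,0],[0,0,0,0,0,0]]}}

```text
clock: 13.22
eef_pos: [595.5, 46.2, 93.8]
tcp_rot: [-3.141, -0.001, -0.494]
contact_force: [-0.9, -0.2, -0.6]
opening: 0.001
```

Emit:
{"method": "arm_command", "body": {"targets": [[0,0,0,0,0,0],[0,0,0,0,0,0],[0,0,0,0,0,0],[0,0,0,0,0,0],[0,0,0,0,0,0],[0,0,0,0,0,0],[0,0,0,0,0,0],[0,0,0,0,0,0],[0,0,0,0,0,0],[0,0,0,0,0,0]], "fingers": 0.06}}

```text
clock: 14.05
eef_pos: [595.1, 46.4, 93.1]
tcp_rot: [-3.142, -0.0, -0.494]
contact_force: [-0.9, 0.7, 0.0]
opening: 0.703
```

Run:
```python
from h import *
from rig import r
fs=r.grab_frame("side")
s=r.sense();print(s["eef_pos"],s["contact_force"],s["opening"])
cv2.imwrite("pics/side9z.png",cv2.resize(fs["image"][190:290,260:380],None,fx=6,fy=6,interpolation=cv2.INTER_CUBIC))
```

```text
[595.06486217  46.44006201  93.13358509] [ 0.36765815 -0.31717312  0.08927585] 0.7014901364823533
```

View pics/side9z.png

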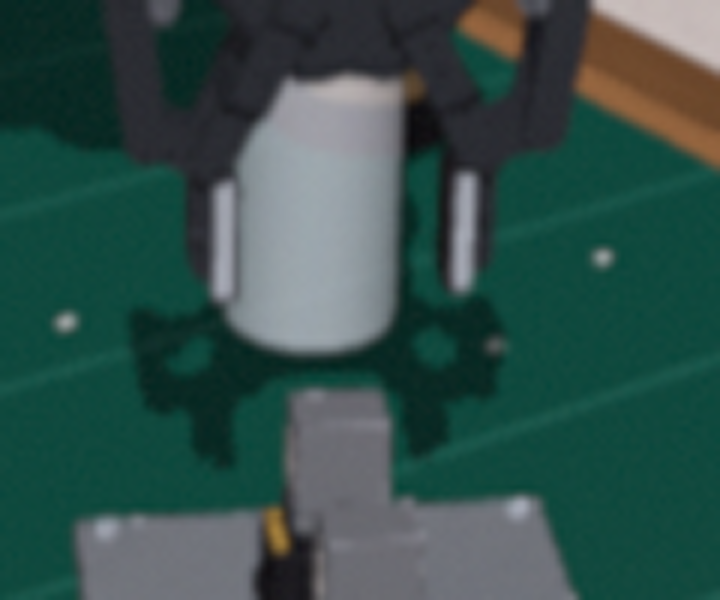

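Emit:
{"method": "arm_command", "body": {"targets": [[0,0,0.01,0,0,0],[0,0,0.01,0,0,0],[0,0,0.01,0,0,0],[0,0,0.005,0,0,0],[0,0,0.005,0,0,0],[0,0,0,0,0,0],[0,0,0,0,0,0]]}}

```text
clock: 14.68
eef_pos: [594.9, 46.4, 52.6]
tcp_rot: [3.141, 0.001, -0.494]
contact_force: [-0.2, 0.0, 0.3]
opening: 0.701
```

Emit:
{"method": "arm_command", "body": {"targets": [[0,0,0.005,0,0,0],[0,0,0.005,0,0,0],[0,0,0.003,0,0,0],[0,0,0.003,0,0,0],[0,0,0.003,0,0,0],[0,0,0,0,0,0],[0,0,0,0,0,0]]}}

```text
clock: 15.27
eef_pos: [594.9, 46.4, 33.9]
tcp_rot: [3.141, 0.0, -0.494]
contact_force: [-0.3, -1.1, 0.7]
opening: 0.705
```

Run:
```python
from h import *
from rig import r
fs=r.grab_frame("side")
s=r.sense();print(s["eef_pos"],s["contact_force"],s["opening"])
cv2.imwrite("pics/side10z.png",cv2.resize(fs["image"][220:320,260:380],None,fx=6,fy=6,interpolation=cv2.INTER_CUBIC))
```

```text
[595.08164628  46.38839455  34.09788136] [-0.26504564  0.13252754  0.69365492] 0.7046029614532865
```

View pics/side10z.png

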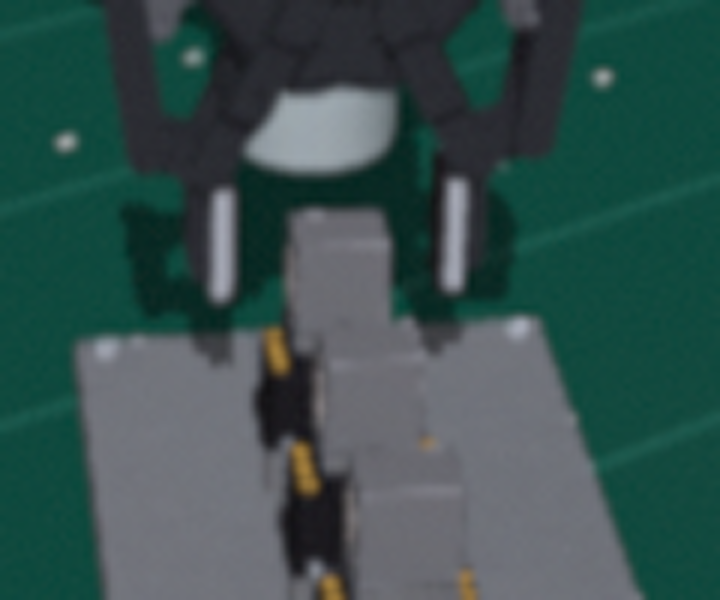

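Emit:
{"method": "arm_command", "body": {"targets": [[0,0,0,0,0,0],[0,0,0,0,0,0],[0,0,0,0,0,0],[0,0,0,0,0,0],[0,0,0,0,0,0],[0,0,0,0,0,0],[0,0,0,0,0,0],[0,0,0,0,0,0],[0,0,0,0,0,0],[0,0,0,0,0,0]], "fingers": 0, "squeeze": 40}}

```text
clock: 16.15
eef_pos: [596.3, 45.9, 34.7]
tcp_rot: [-3.141, -0.002, -0.494]
contact_force: [3.7, -4.5, 1.7]
opening: 0.321
```

Run:
```python
from h import *
from rig import r
fs=r.grab_frame("side")
s=r.sense();print(s["eef_pos"],s["contact_force"],s["opening"],s["wrist_torque"])
cv2.imwrite("pics/side11z.png",cv2.resize(fs["image"][220:320,260:380],None,fx=6,fy=6,interpolation=cv2.INTER_CUBIC))
```

```text
[596.32088319  45.94899138  34.73378853] [ 3.81827657 -5.08882829  2.43397499] 0.32401985654508386 [-0.63040422 -0.40191639 -0.0490807 ]
```

View pics/side11z.png

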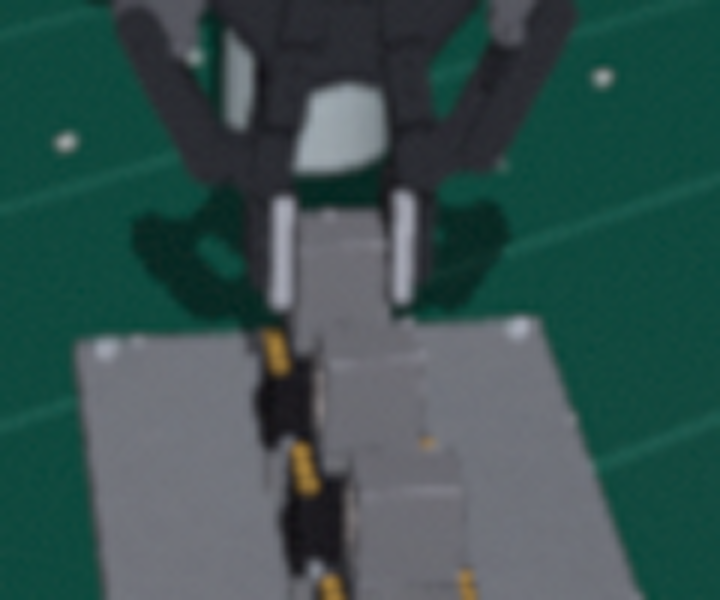

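Emit:
{"method": "arm_command", "body": {"targets": [[0.0012,0,0,0,0,0],[0,0,-0.0005,0,0,0],[0,0,-0.0005,0,0,0],[0,0,0,0,0,0],[0,0,0,0,0,0]]}}

```text
clock: 16.62
eef_pos: [596.3, 45.9, 35.0]
tcp_rot: [-3.141, -0.0, -0.494]
contact_force: [2.4, -1.0, -0.5]
opening: 0.317
```

Emit:
{"method": "arm_command", "body": {"targets": [[0,0,-0.0005,0,0,0],[0,0,-0.0005,0,0,0],[0,0,0,0,0,0],[0,0,0,0,0,0]]}}

```text
clock: 16.95
eef_pos: [596.3, 45.8, 35.7]
tcp_rot: [-3.141, -0.0, -0.494]
contact_force: [5.7, -1.3, -6.5]
opening: 0.316
```

Emit:
{"method": "arm_command", "body": {"targets": [[0,0,-0.0006,0,0,0],[0,0,0,0,0,0],[0,0,0,0,0,0],[0,0,0,0,0,0],[0,0,0,0,0,0]]}}

```text
clock: 17.37
eef_pos: [596.2, 45.8, 36.0]
tcp_rot: [-3.142, -0.0, -0.494]
contact_force: [6.4, -1.2, -9.6]
opening: 0.314
```

Emit:
{"method": "arm_command", "body": {"targets": [[0,0,-0.0001,0,0,0],[0,0,0,0,0,0],[0,0,0,0,0,0],[0,0,0,0,0,0],[0,0,0,0,0,0],[0,0,0,0,0,0],[0,0,0,0,0,0]]}}

```text
clock: 17.95
eef_pos: [596.2, 45.8, 36.0]
tcp_rot: [-3.142, -0.0, -0.494]
contact_force: [6.5, -1.1, -10.2]
opening: 0.318
```

Emit:
{"method": "arm_command", "body": {"targets": [[0,0,0,0,0,0],[0,0,0,0,0,0],[0,0,0,0,0,0],[0,0,0,0,0,0],[0,0,0,0,0,0],[0,0,0,0,0,0]]}}

```text
clock: 18.45
eef_pos: [596.2, 45.8, 36.0]
tcp_rot: [-3.142, -0.0, -0.494]
contact_force: [5.9, -1.1, -9.7]
opening: 0.315
```

Run:
```python
from h import *
from rig import r
fs=r.grab_frame("side")
s=r.sense();print(s["eef_pos"],s["contact_force"],s["opening"],s["wrist_torque"])
cv2.imwrite("pics/side12z.png",cv2.resize(fs["image"][220:320,260:380],None,fx=6,fy=6,interpolation=cv2.INTER_CUBIC))
```

```text
[596.20277422  45.84988551  36.00995421] [ 6.01699226 -1.48614096 -9.8022185 ] 0.3188566630446711 [-0.2334443  -0.93268766 -0.04078559]
```

View pics/side12z.png

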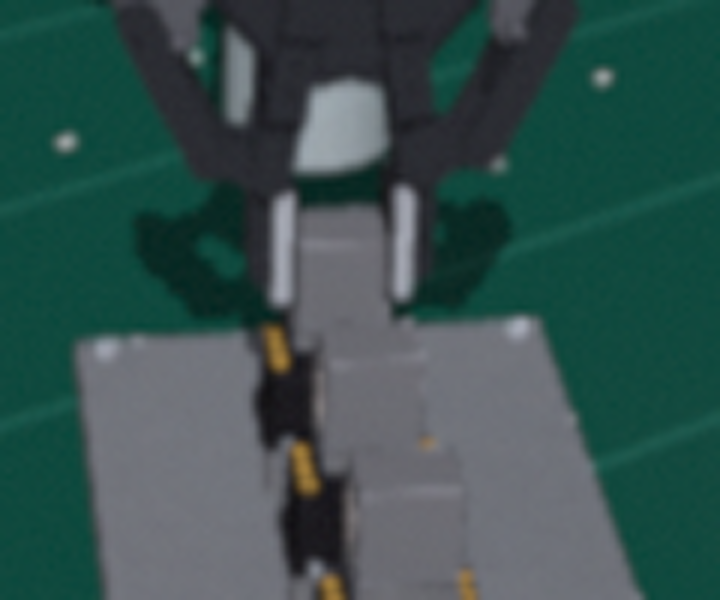

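Emit:
{"method": "arm_command", "body": {"targets": [[0,0,0.0006,0,0,0],[0,0,0.0006,0,0,0],[0,0,0.0006,0,0,0],[0,0,0,0,0,0],[0,0,0,0,0,0]]}}

```text
clock: 18.92
eef_pos: [596.3, 45.8, 35.1]
tcp_rot: [-3.141, -0.0, -0.494]
contact_force: [3.9, -1.1, -1.2]
opening: 0.32
```

Emit:
{"method": "arm_command", "body": {"targets": [[0,0,0,0,0,0],[0,0,0,0,0,0],[0,0,0,0,0,0],[0,0,0,0,0,0],[0,0,0,0,0,0],[0,0,0,0,0,0],[0,0,0,0,0,0],[0,0,0,0,0,0],[0,0,0,0,0,0],[0,0,0,0,0,0]], "fingers": 0.06}}

```text
clock: 19.75
eef_pos: [596.1, 45.8, 35.0]
tcp_rot: [3.142, 0.0, -0.494]
contact_force: [0.1, -0.3, 0.4]
opening: 0.698
```

Emit:
{"method": "arm_command", "body": {"targets": [[0,0,-0.005,0,0,0],[0,0,-0.01,0,0,0],[0,0,-0.015,0,0,0],[0,0,-0.02,0,0,0],[0,0,-0.03,0,0,0],[0,0,-0.03,0,0,0],[0,0,-0.03,0,0,0],[0,0,-0.02,0,0,0],[0,0,0,0,0,0],[0,0,0,0,0,0],[0,0,0,0,0,0],[0,0,0,0,0,0],[0,0,0,0,0,0]]}}

```text
clock: 20.83
eef_pos: [595.3, 45.8, 193.8]
tcp_rot: [3.14, 0.002, -0.494]
contact_force: [0.9, -0.1, -0.7]
opening: 0.703
```

Run:
```python
from h import *
from rig import r
fs=r.grab_frame("side")
s=r.sense();print(s["clock"],s["eef_pos"],s["contact_force"],s["opening"])
cv2.imwrite("pics/side13z.png",cv2.resize(fs["image"][240:375,260:390],None,fx=4.4,fy=4.4,interpolation=cv2.INTER_CUBIC))
cv2.imwrite("pics/side13.png",fs["image"])
a=cv2.imread("pics/side0.png").astype(int);d=np.abs(a-fs["image"].astype(int)).max(2)
# vertical edge profile of far relay columns 312-322
for im in(a,fs["image"].astype(int)): print(im[246:272,310:321].mean((1,2)).round(0).astype(int))
```

```text
20.8833 [595.44179279  45.81848914 193.87880118] [-0.20837684  1.2589791   0.4415151 ] 0.7013567121482899
[147 129  93  58  52  74  92 100 101 101 103 112 110 104 103 103 103 103
 103 103 103 103 102 102 103 103]
[157 139 100  64  51  50  50  50  67  97 109 109 109 111 118 116 112 111
 112 111 111 111 111 111 111 111]
```

View pics/side13z.png

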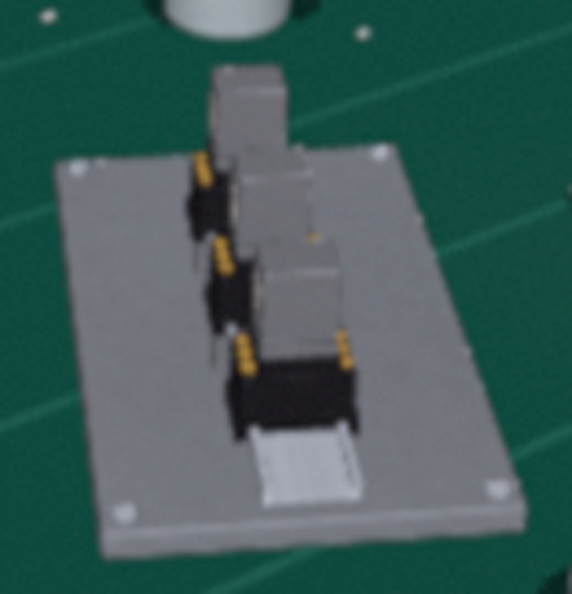

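View pics/side13.png

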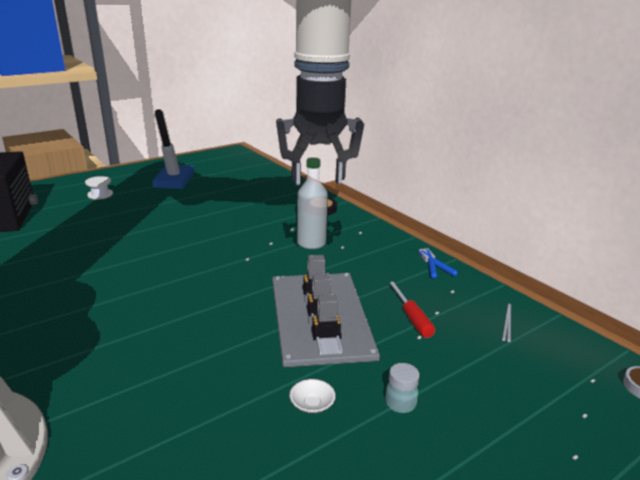

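```bash
python3 -c "
from rig import r
print(r.sign_off())"
```

```text
the job is handed in; nothing more can be done
None
```

The proud relay, the one at panel y = +65 mm, is pushed home, passed the tug test and has been released. I handed the job in at about 21 s; the sign-off gives no verdict.

- **Push:** I pushed its top with the shut fingertips. It slid at about 16–18 N, and I stopped at 26 N once the force rose sharply at the hard stop.
- **Tug:** I gripped the cover at 40 N; the fingers stopped at about 27 mm on the 28 mm cover. I pulled up at 9.6–10.2 N for just over a second. The tool rose about 1 mm from the zero-force point, as the rubber mount should allow.
- **Release:** I eased the load to about -1 N, opened the fingers and lifted the tool clear. The force then read about zero.
- **Last picture:** The relay's top edge sits about 3.6 px lower than at the start. That is about 7 mm, which agrees with about 7.4 mm of slide worked out from the push. The other two relays, bottle, jar, dish and screwdriver look unmoved.

**Disagreements:**
- The shut fingertips were really about 26–28 mm higher than the reported TCP height, both in the side view and at contact. I found the height by touch and worked from that.
- The fingers were also about 3–4 mm off in x and y against the pictures, which I corrected by eye.
- A sideways load of about 6 N stayed on the grip during the tug.

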